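Lock the spring stop against an opened projector

ROBOT

A 7-joint arm with a two-finger parallel gripper is mounted at the origin on the work surface. World frame = base frame: x ahead of the robot, y to its left, z up, the work surface at z = 0. Lengths are in mm, angles in rad, forces in N, time in s.
With the tool pointing down it reaches from about 400 to 875 mm from the base axis. Payload 6.5 kg.
Tool frame: the origin (TCP) lies at the centre of the arm's flange, where the gripper is bolted on; the fingertips stand 166 mm ahead of it and the grasp point (between the pads) lies grip_point_offset ahead of it (grip_point_offset is the distance from the TCP to the grasp point, in mm); y points along the fingers, z is the direction in which the jaws open and shut, and the axes are right-handed (so a half turn about y gives the same grasp; the last joint's range is limited). The gripper opens to 88 mm and grips with 3 to 60 N. Pads are 18 mm wide; open, the fingers measure 123 mm over their backs; the gripper's body (75 mm by 187 mm) begins 45 mm behind the grasp point.
Start: joints at [-1.271, 0.536, -0.004, 1.538, 0.003, 1.067, -0.071], TCP at [232.493, 606.99, 404.716] pointing down, gripper open.
Joint ranges: [-2.7, 2.7], [-0.37, 2.16], [-1.27, 1.26], [0.24, 2.4], [-1.31, 4.45], [0.19, 1.91], [-2.76, 2.76]. Speed limits (rad/s): [2.39, 2.39, 3.14, 3.14, 3.14, 3.14, 3.14].

INTERFACE

Orientations are given as a unit quaternion [x, y, z, w].
In Python, from cell import * gives the robot as it stands.
- The arm moves only by the tool apply_moves, never from a script. Its argument "commands" is a list of rows, each a list of 7 numbers: the finger opening in mm, from 0 to 88.1, then the shift along the tool's x, y, z in mm, then the turn, a rotation vector about the tool's x, y, z in degrees. A call has 1 to 12 rows; each row is the pose to reach, as a shift and turn from the pose commanded when the call began, along the tool's axes at that moment; what a row does not reach only later rows make up. A row lasts 1/12 s, in which the tool goes at most 41.7 mm and 7.16 degrees, less where a joint would pass 70% of its speed; a pose out of reach is approached as far as the arm can. A call with a gripper value outside its range is refused whole. The fingers move at their own pace and stop on an object; "grip_force" is the grip in N (left out, the last holds). Time passes only in rows, so rows that repeat a pose let the fingers close. It gives the time, the measured TCP pose, the force and the opening at its end, in the units of the state.
- get_obs(): the state, without advancing time (a new reading comes with each control period).
- capture(name): name is "side" or "top" or "wrist"; returns a dict with "color" (400x640x3 uint8, red, green, blue), "fx", "fy", "cx", "cy" (pixels), "k1" (the pictures are not rectified: a ray, as slopes to the right and down, at radius r is drawn at 1 + k1 r^2 times it, then the intrinsics apply), "pose" (4x4, takes a point from camera to world coordinates). Camera axes: x right, y up, looking along -z (the intrinsics and any distortion apply to the point x, -y, -z); pixel columns grow to the right and rows downward; lengths in mm; the calibration is good to about 2 mm. A picture is of the moment at which its call begins. There is no depth.
- close_job(): hands the job in, once; it reports no verdict.
The state is a dict: "t": time; "joints": joint angles; "joint_vel": joint speeds; "joint_efforts": joint torques, N m; "ee_pos": TCP position; "orientation": TCP orientation; "contact_force": force on the tool from outside, world axes, zero at the start; "wrist_torque": the same for the moment, N m; "width": opening from 0.0 (shut) to 1.0 (fully open).
Only numpy, scipy, OpenCV 4.12 (cv2) and the standard library are available. Lean on these libraries where they do the work, as an engineer would, in place of code of your own. Each camera call takes 0.05 s, during which the arm holds its last target. There are 200 camera calls.

TASK

Lift the spring stop (the block with the wing knob and the spring plunger) out of the short parking rail, drop its T-foot into the slot of the repair cradle's rail with the plunger facing the opened projector, and slide it up until the projector's side wall has pressed the plunger about half way in. Holding it there, twist the wing knob a quarter turn clockwise (seen from above) until it stops, so that the stop is locked on the rail, and let go. Do not shove the projector, and leave everything else on the bench as it is.

Things in the scene. Friction and masses are not known exactly. Their poses are not given: they have to be found in the camera images.
- stop: Spring stop, loose, about 0.3 kg: aluminium block 40 mm (x) by 50 mm (y) by 30 mm high with a wing knob on top, a T-foot below and a spring plunger at its +y face. Origin: centre of the block's underside, on the knob's axis; z up, y along the slot towards the plunger. Starts unlocked in the parking rail's slot, underside on the rail's top. Unlocked and let go, the pressed plunger pushes it back.
- wing (a point): Middle of the stop's black wing knob, 51 mm above the block's underside on the knob's axis, at the height to grip; it turns with the knob. The wing is 12 mm thick (x), 38 mm long (y), and reaches from 38 to 64 mm above the underside; below it is a round hub 22 mm wide. Unlocked, its length lies along the slot. The stop may be lifted and slid by the wing.
- foot (a point): Lowest point of the stop's steel T-foot, about 13 mm below the block's underside. The foot is 19 mm long (y), 8 mm wide, half-round underneath, turns with the wing, and passes the slot only when unlocked; its flat top is then 6 mm below the underside. Two round-nosed guide pins, 8.6 mm wide, 7 mm deep, 19 mm before and behind the axis, keep the block straight in the slot.
- barrel_root (a point): Point on the stop's +y face, 25 mm from the knob's axis, 18 mm above the underside, where a threaded barrel with a sprung round-nosed plunger (8 mm wide, 8 mm of travel) comes out along +y. Its nose ends 24 to 38 mm beyond: how far the barrel was last screwed out differs and is not reported; feel or see the touch. The spring takes 2 N to start, 4 N half way in, 6 N fully in.
- stop_knob (a joint): Angle of the wing knob on the stop: 0 unlocked (wing and T-foot along y), grows clockwise seen from above, ends at a built-in stop at 1.571 (locked, foot across the slot under its lips). A cam draws the foot up 2.7 mm over the quarter turn; from about 1 rad the foot grips the lips and the turn stiffens. It stays where it is left; the block cannot turn along in a slot.
- cradle: Repair cradle, fixed: an aluminium T-slot profile 45 mm wide along y, at x = 0, with its top 55 mm above the origin, from y = -210 to +330 mm, ends capped; on either side (x = -80, +80 mm) a carrier bar 30 mm wide, top at 58 mm, on which the projector lies. Origin: on the bench below the slot's centre line; z up, +y towards the projector.
- slot (a point): Point on the centre line of the cradle's slot at the profile's top (x = y = 0 of the cradle), same axes as the cradle. The slot runs along y: opening 10 mm wide, lips 4.5 mm thick, below them a chamber 21.5 mm wide, its floor 14.5 mm below the top.
- chassis: Opened projector: grey lower shell with its insides, 2.6 kg, lying on the carrier bars, axes parallel to the cradle's. Shell 230 mm (x) by 260 mm (y), side walls 28 mm high. Origin: centre of its underside. The plunger presses the flat wall at y = -130 mm (3 to 31 mm above the profile's top); a fixed block on the rail backs the shell at +y. Insides within 45 mm of that wall are below 30 mm.
- park: Parking rail, fixed to the bench: offcut of the same T-slot profile, 45 mm wide, 45 mm high, 260 mm long along its y axis. Origin: on the bench, below its middle; slot at x = 0, top at z = 45 mm.
- spare_stop: Plain stop block, loose, parked in the same parking rail: 40 by 40 mm, 42 mm high, no knob and no plunger. Leave it. Origin: centre of its underside.
- screwdriver: Screwdriver 200 mm long, loose, lying on the bench. Leave it.
- optics: Black optical block 70 by 80 by 54 mm with a short lens, loose. Leave it.
- fan: Square fan 60 by 60 by 15 mm, loose. Leave it.
- tray: Round steel screw tray 110 mm wide, 18 mm high, loose. Leave it.
- spudger: Flat black prying stick 150 by 10 by 5 mm, loose. Leave it.
- lens_cap: Round black lens cap 72 mm wide, 13 mm high, loose. Leave it.
Things that resemble listed ones, but are neither listed nor needed, are in the scene too. What is shaped like the stop but blue or yellow is not meant.

How it is judged:
By the outcome, as a careful person would: the job done as asked, in the order asked, and still so for the second after the job is handed in, with the robot touching nothing.
It also fails if it takes over 56 s, if anything falls off the work surface, if the arm or the gripper's body presses on something with over 40 N, if the wrist force passes 120 N, or if a joint passes its speed limit or range.

## Working session

There is one attempt and no reset: what is moved stays moved. The work goes in short steps, Python scripts to look and compute and a tool call to move; the robot and the scene stay as the last step left them, time stands still between calls to the robot, and variables do not carry over. Pictures are saved under pics/ and viewed, about 8 in all and at most 12, crops included, and the job is handed in when it is done.

Besides the shell and the picture viewer there is one more tool, called after "Emit:" as a command line: name --pt "numbers of a row" for each row, then --argument value for the rest. apply_moves: Moves the arm, as the interface text tells. Its arguments: {"type":"object","properties":{"commands":{"type":"array","items":{"type":"array","items":{"type":"number"}}},"grip_force":{"type":"number"}},"required":["commands"]}

```bash
mkdir -p pics; ls
cat > h.py <<'E'
from cell import *
import numpy as np, cv2
from scipy.spatial.transform import Rotation as R
def snap(name,fn):
    c=capture(name); cv2.imwrite('pics/'+fn+'.png',c['color'][...,::-1]); np.save('pics/'+fn+'.npy',c,allow_pickle=True); return c
def load(fn): return np.load('pics/'+fn+'.npy',allow_pickle=True).item()
def ray(c,u,v):
    d=np.array([(u-c['cx'])/c['fx'],(v-c['cy'])/c['fy']]);s=d.copy()
    for _ in range(20): s=d/(1+c['k1']*(s@s))
    P=np.array(c['pose']); return P[:3,3],P[:3,:3]@np.array([s[0],-s[1],-1])
def atz(c,u,v,z):
    o,d=ray(c,u,v); return o+d*(z-o[2])/d[2]
def proj(c,p):
    P=np.array(c['pose']); q=P[:3,:3].T@(np.array(p)-P[:3,3]); s=np.array([q[0],-q[1]])/-q[2]
    s=s*(1+c['k1']*(s@s)); return s*[c['fx'],c['fy']]+[c['cx'],c['cy']]
E
python3 - <<'E'
from h import *
np.set_printoptions(precision=3,suppress=True)
try: print(grip_point_offset)
except Exception as e: print(e)
o=get_obs(); print(o)
print(R.from_quat(o['orientation']).as_matrix())
for n in ['top','side','wrist']:
    c=snap(n,n+'0'); print(n,c['fx'],c['k1'],c['pose'])
E
```

```text
pics
147.29999999999998
{'t': 0.0, 'joints': array([-1.271,  0.537, -0.004,  1.539,  0.003,  1.067, -0.071]), 'joint_vel': array([-0.   , -0.001, -0.   ,  0.002,  0.002, -0.   ,  0.   ]), 'joint_efforts': array([ -0.001, -57.098,   0.99 , -25.161,  -0.056,   0.018,   0.   ]), 'ee_pos': array([232.398, 606.69 , 403.856]), 'orientation': array([ 0.696, -0.129,  0.129, -0.695]), 'contact_force': array([-0.179, -0.492,  0.285]), 'wrist_torque': array([0.007, 0.006, 0.014]), 'width': 1.0026571010317116}
[[ 0.934 -0.     0.358]
 [-0.358 -0.002  0.934]
 [ 0.    -1.    -0.002]]
top 482.92426164938263 -0.10745923233808324 [[  -0.026    0.992   -0.127  279.059]
 [  -1.      -0.026    0.001  -58.929]
 [  -0.003    0.127    0.992 1607.366]
 [   0.       0.       0.       1.   ]]
side 379.628331683491 -0.02197242559935076 [[   0.939    0.219   -0.264  151.793]
 [  -0.343    0.567   -0.749 -977.999]
 [  -0.014    0.794    0.608  836.613]
 [   0.       0.       0.       1.   ]]
wrist 328.7445400693424 -0.016614365091970614 [[  0.358  -0.885  -0.297 154.951]
 [  0.934   0.339   0.116 634.39 ]
 [ -0.002  -0.318   0.948 384.56 ]
 [  0.      0.      0.      1.   ]]
```

View pics/top0.png

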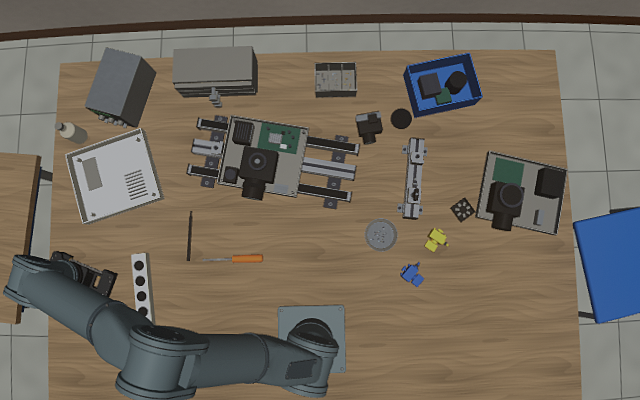

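View pics/side0.png

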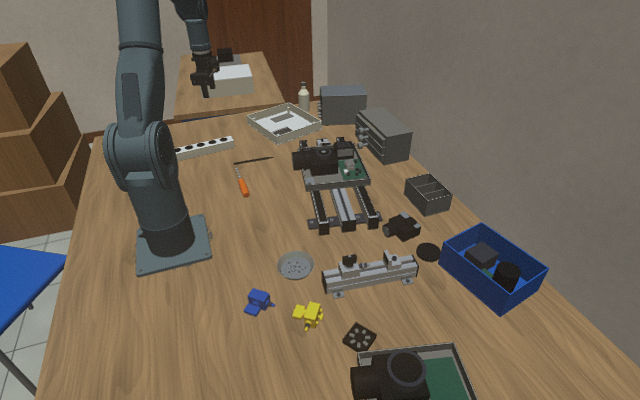

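Top view: the parking rail runs from (418,140) to (408,218), and the cradle with the projector is at (275,165), its free rail end at the right (355,172). These could be taken for the stop: yellow (436,239), blue (411,272), the two blocks in the parking rail at (412,195) and (416,152), and a block at (207,146) on the cradle. I'll check in crops.

Run:
```python
import cv2,numpy as np
a=cv2.imread('pics/top0.png')[125:225,180:440]; b=cv2.imread('pics/side0.png')[130:310,290:440]
a=cv2.resize(a,None,fx=3,fy=3,interpolation=cv2.INTER_CUBIC);b=cv2.resize(b,None,fx=3,fy=3,interpolation=cv2.INTER_CUBIC)
cv2.imwrite('pics/c1.png',a)
t=cv2.imread('pics/top0.png')[130:225,385:440]; t=cv2.resize(t,None,fx=6,fy=6,interpolation=cv2.INTER_CUBIC)
m=np.zeros((580,790,3),np.uint8); m[:540,:450]=b; m[:570,455:785]=t
cv2.imwrite('pics/c2.png',m)
```

```text
(no output)
```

View pics/c2.png

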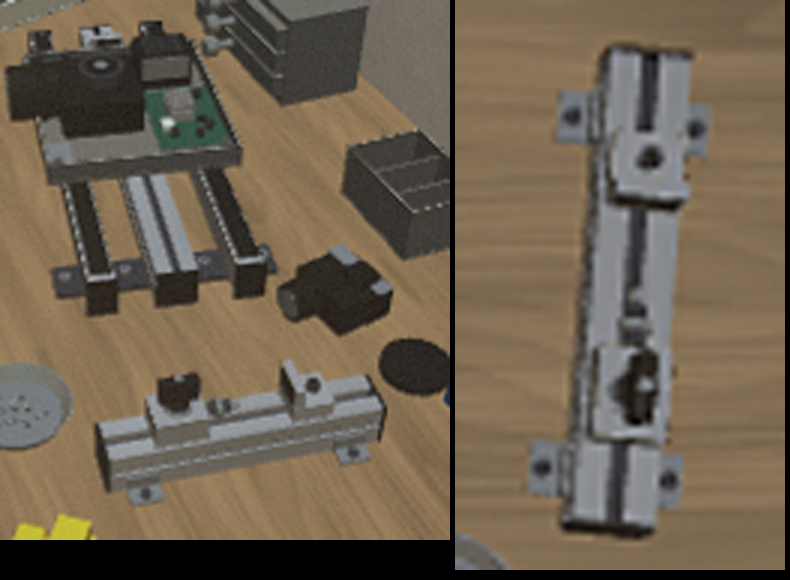

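View pics/c1.png

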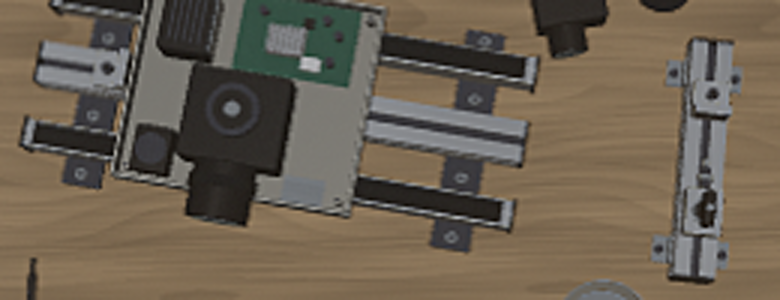

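Run:
```python
from h import *
np.set_printoptions(precision=1,suppress=True)
c=load('top0')
f=lambda x,y,z: atz(c,385+(x-455)/6,130+y/6,z)[:2]
g=lambda x,y,z: atz(c,180+x/3,125+y/3,z)[:2]
a,b=f(651,52,45),f(613,520,45); w=f(637,385,96)
print('rail',a,b,np.hypot(*(a-b)),np.degrees(np.arctan2(*(a-b)[::-1])),'wing',w, 'nose',f(637,295,63))
e,l=g(523,141,55),g(38,62,55); d=l-e
print('cradle',e,l,np.hypot(*d),np.degrees(np.arctan2(*d[::-1])), 'origin',e+d/np.hypot(*d)*210,'wall at slot',g(369,115,86))
```

```text
rail [ 645.  -368.8] [ 386.4 -334.8] 260.79280496755104 -7.508417998217367 wing [ 453.8 -341.9] nose [ 506.6 -350.5]
cradle [ 536.5 -153.7] [639.7 377.9] 541.5370704209064 79.01850093205967 origin [576.5  52.5] wall at slot [563.9  11.5]
```

Emit:
apply_moves --pt "60 507 0 -295 0 80 0" --pt "60 507 0 -295 0 80 0" --pt "60 507 0 -295 0 80 0" --pt "60 507 0 -295 0 80 0" --pt "60 507 0 -295 0 80 0" --pt "60 507 0 -295 0 80 0" --pt "60 507 0 -295 0 80 0" --pt "60 507 0 -295 0 80 0" --pt "60 507 0 -295 0 80 0" --pt "60 507 0 -295 0 80 0" --pt "60 507 0 -295 0 80 0" --pt "60 507 0 -295 0 80 0"

```text
t: 1.15
ee_pos: [546.9, 216.0, 404.7]
orientation: [-0.448, 0.547, -0.547, 0.448]
contact_force: [-0.1, 1.4, -0.4]
width: 0.685
```

```bash
cat >> h.py <<'E'
def to(x,y,z,ang):
    "TCP target in world with tool z at ang deg (tool y down) -> shift, rotvec deg"
    o=get_obs(); Q=R.from_quat(o['orientation']); a=np.radians(ang)
    zt=np.array([np.cos(a),np.sin(a),0]); yt=np.array([0,0,-1.]); T=R.from_matrix(np.c_[np.cross(yt,zt),yt,zt])
    M=Q.as_matrix(); cur=np.degrees(np.arctan2(M[1,2],M[0,2]))
    print('t',o['t'],'pos',o['ee_pos'],'ang',cur,'tilt',M[2,[0,2]],'F',o['contact_force'],'Tq',o['wrist_torque'],'w',o['width']*88.1,'j',o['joints'])
    print('SHIFT',Q.inv().apply(np.array([x,y,z])-o['ee_pos']),'ROT',np.degrees((Q.inv()*T).as_rotvec()))
np.set_printoptions(precision=2,suppress=True)
E
python3 -c "
from h import *
to(454,-342,400,-97.5)"
```

```text
t 1.15 pos [546.91 216.   404.7 ] ang -11.306477514001397 tilt [ 0. -0.] F [-0.07  1.36 -0.41] Tq [-0.05  0.03  0.01] w 60.31053383329349 j [-0.76  0.45  0.42  1.73 -0.21  1.01 -0.47]
SHIFT [565.38   4.71  18.29] ROT [ 0.   86.19  0.  ]
```

Emit:
apply_moves --pt "60 565 5 18 0 86 0" --pt "60 565 5 18 0 86 0" --pt "60 565 5 18 0 86 0" --pt "60 565 5 18 0 86 0" --pt "60 565 5 18 0 86 0" --pt "60 565 5 18 0 86 0" --pt "60 565 5 18 0 86 0" --pt "60 565 5 18 0 86 0" --pt "60 565 5 18 0 86 0" --pt "60 565 5 18 0 86 0" --pt "60 565 5 18 0 86 0" --pt "60 565 5 18 0 86 0"

```text
t: 2.15
ee_pos: [466.1, -277.7, 400.3]
orientation: [0.045, 0.706, -0.706, -0.044]
contact_force: [1.0, -0.2, 0.5]
width: 0.681
```

```bash
python3 -c "
from h import *
to(454,-342,340,-97.5)"
```

```text
t 2.15 pos [ 466.13 -277.69  400.33] ang -97.21791754316921 tilt [-0. -0.] F [ 0.98 -0.25  0.49] Tq [ 0.01  0.09 -0.03] w 60.00327496989348 j [-0.19  0.47  0.87  1.87 -0.43  1.   -0.84]
SHIFT [ 3.98 60.31 65.35] ROT [ 0.02  0.28 -0.02]
```

Emit:
apply_moves --pt "60 4 60 65 0 0 0" --pt "60 4 60 65 0 0 0" --pt "60 4 60 65 0 0 0" --pt "60 4 60 65 0 0 0" --pt "60 4 60 65 0 0 0"

```text
t: 2.57
ee_pos: [455.2, -339.7, 340.3]
orientation: [0.042, 0.706, -0.706, -0.043]
contact_force: [0.5, -0.6, -0.8]
width: 0.677
```

```bash
python3 -c "
from h import *
to(454,-342,340,-97.5)
c=snap('wrist','w1'); cv2.imwrite('pics/w1v.png',cv2.resize(cv2.imread('pics/w1.png'),(800,500),interpolation=cv2.INTER_CUBIC)); print(proj(c,[454,-342,109])*1.25)"
```

```text
t 2.5667 pos [ 455.22 -339.66  340.28] ang -96.90669083794037 tilt [ 0. -0.] F [ 0.52 -0.57 -0.77] Tq [-0.01  0.14  0.06] w 59.61658315881427 j [-0.    0.6   0.78  1.85 -0.52  0.92 -0.67]
SHIFT [0.93 0.28 2.47] ROT [0.04 0.59 0.03]
[399.55 270.57]
```

View pics/w1v.png

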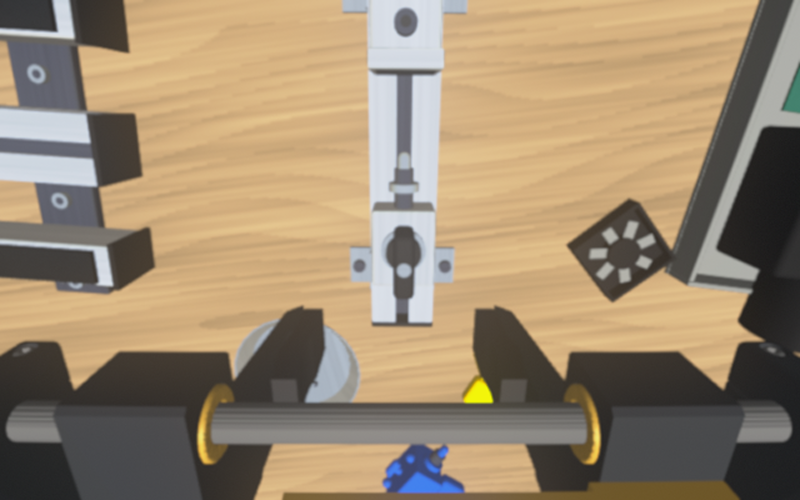

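The wrist view shows the stop with its wing at (403,270), the plunger nose at (404,152) pointing away from the base, and the spare block above at (405,25). The slot runs vertically at column 404. The choice is confirmed.

```bash
python3 -c "
from h import *
c=load('w1')
g=lambda u,v,z: atz(c,u*.8,v*.8,z)
w=g(403.5,270,109); n=g(404,152,63)
a,b=g(405,80,45),g(403,316,45); d=a-b
print('wing',w,'nose',n,np.hypot(*(n-w)[:2]),'railang',np.degrees(np.arctan2(d[1],d[0])))
print('nearblockedge',g(403,310,75)-w,'far',g(403,204,75)-w)
to(w[0],w[1],45+52+147.3,-97.5)
"
```

```text
wing [ 454.07 -344.21  109.  ] nose [ 513.16 -351.99   63.  ] 59.59743792098618 railang -7.16678628738084
nearblockedge [-41.84   4.87 -34.  ] far [ 29.49  -3.55 -34.  ]
t 2.6167 pos [ 455.87 -339.07  340.86] ang -96.81148520215179 tilt [-0. -0.] F [ 0.85 -0.56  0.97] Tq [0.01 0.15 0.05] w 59.40961877246665 j [-0.01  0.59  0.78  1.85 -0.52  0.92 -0.67]
SHIFT [ 1.25 96.56  5.39] ROT [ 0.04  0.69 -0.05]
```

Emit:
apply_moves --pt "50 -2 40 5.4 0 0.5 0" --pt "40 -2 70 5.4 0 0.5 0" --pt "40 -2 90 5.4 0 0.5 0" --pt "40 -2 96 5.4 0 0.5 0" --pt "40 -2 96 5.4 0 0.5 0" --pt "40 -2 96 5.4 0 0.5 0"

```text
t: 3.12
ee_pos: [457.4, -345.3, 245.8]
orientation: [-0.046, -0.705, 0.706, 0.044]
contact_force: [-0.3, -0.3, 0.7]
width: 0.451
```

```bash
python3 -c "
from h import *
to(457.5,-344.7,45+52+147.3,-97.3)
c=snap('wrist','w2'); s=load('w2')
snap('side','s2'); a=cv2.imread('pics/w2.png')[150:350,200:440]; b=cv2.imread('pics/s2.png')[220:310,305:425]
m=np.zeros((600,800,3),np.uint8)
m[:333,:400]=cv2.resize(a,(400,333)); m[:300,400:]=cv2.resize(b,(400,300),interpolation=cv2.INTER_CUBIC)
cv2.imwrite('pics/v2.png',m[:340])
"
```

```text
t 3.1167 pos [ 457.38 -345.29  245.78] ang -97.31311574273234 tilt [-0.  0.] F [-0.28 -0.26  0.68] Tq [-0.    0.13  0.01] w 39.728104837105086 j [ 0.09  0.73  0.67  1.88 -0.65  0.76 -0.58]
SHIFT [-0.04  1.47 -0.6 ] ROT [-0.03 -0.01 -0.11]
```

View pics/v2.png

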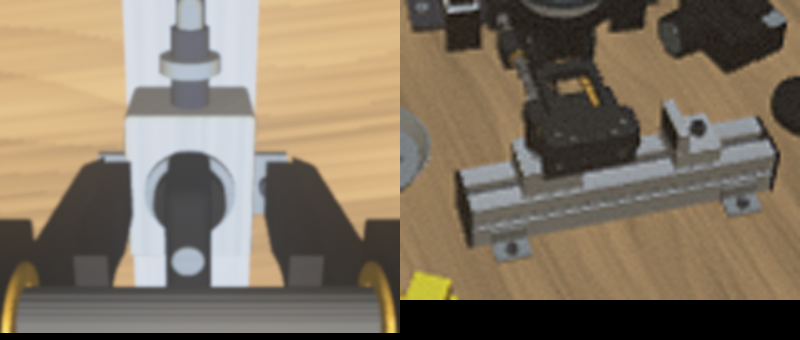

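The wing lies between the pads and the block's +y top edge is at about (314,219) in the full frame.

```bash
python3 -c "
from h import *
c=load('w2'); g=lambda x,y,z: atz(c,200+x*.6,150+y*.6,z)
y=np.array([np.cos(np.radians(-7.3)),np.sin(np.radians(-7.3))])
e=g(190,115,75)[:2]; print('axis',e-25*y)
f=g(190,89,75)[:2]; print('axis if upper line',f-25*y)
print('hub back edge(11)',g(190,152,83)[:2]-11*y,'dot',g(188,262,109))
print('barrel ring',g(190,58,63)[:2]-e, 'wing front end', (g(190,157,109)[:2])-19*y)
p=proj(c,[457.4,-345.3,75]); print(p)
"
```

```text
axis [ 454.72 -344.68]
axis if upper line [ 462.85 -345.77]
hub back edge(11) [ 460.39 -345.47] dot [ 453.16 -344.27  109.  ]
barrel ring [14.09 -1.72] wing front end [ 463.63 -346.28]
[314.75 258.88]
```

Emit:
apply_moves --pt "40 3.2 1 -0.3 0 0 0" --pt "40 3.2 1 -0.3 0 0 0" --pt "10 3.2 1 -0.3 0 0 0" --pt "5 3.2 1 -0.3 0 0 0" --pt "5 3.2 1 -0.3 0 0 0" --pt "5 3.2 1 -0.3 0 0 0" --pt "5 3.2 1 -0.3 0 0 0" --pt "5 3.2 1 -0.3 0 0 0" --pt "5 3.2 1 -0.3 0 0 0" --grip_force 35

```text
t: 3.97
ee_pos: [453.5, -344.5, 243.4]
orientation: [0.046, 0.706, -0.705, -0.045]
contact_force: [-0.9, 4.1, 6.1]
width: 0.225
```

```bash
python3 -c "
from h import *
to(454,-344.7,345,-97.3)"
```

```text
t 3.9667 pos [ 453.45 -344.48  243.39] ang -97.37386226595135 tilt [-0. -0.] F [-0.85  4.14  6.15] Tq [ 1.03  0.12 -0.08] w 19.784163206993675 j [ 0.09  0.73  0.67  1.89 -0.65  0.75 -0.57]
SHIFT [  -0.57 -101.61    0.01] ROT [ 0.08 -0.07 -0.  ]
```

Emit:
apply_moves --pt "5 0 0 0 0 0 0" --pt "5 0 0 0 0 0 0" --pt "5 0 0 0 0 0 0" --pt "5 0 0 0 0 0 0"

```text
t: 4.3
ee_pos: [453.5, -344.5, 243.4]
orientation: [0.045, 0.706, -0.705, -0.045]
contact_force: [-0.5, 4.7, 5.4]
width: 0.228
```

```bash
python3 -c "
from h import *
to(454,-344.7,345,-97.3)"
```

```text
t 4.3 pos [ 453.47 -344.48  243.37] ang -97.3733326060047 tilt [-0. -0.] F [-0.49  4.74  5.43] Tq [0.99 0.12 0.03] w 20.046023883917208 j [ 0.09  0.73  0.67  1.89 -0.65  0.75 -0.57]
SHIFT [  -0.56 -101.63    0.01] ROT [ 0.08 -0.07 -0.  ]
```

Emit:
apply_moves --pt "40 0 0 0 0 0 0" --pt "40 0 -2 0 0 0 0" --pt "40 0 -7 0 0 0 0" --pt "40 0 -7 0 0 0 0" --pt "5 0 -7 0 0 0 0" --pt "5 0 -7 0 0 0 0" --pt "5 0 -7 0 0 0 0" --pt "5 0 -7 0 0 0 0" --pt "5 0 -7 0 0 0 0" --pt "5 0 -7 0 0 0 0" --pt "5 0 -7 0 0 0 0" --pt "5 0 -7 0 0 0 0"

```text
t: 5.3
ee_pos: [453.4, -344.2, 250.2]
orientation: [0.045, 0.706, -0.705, -0.046]
contact_force: [-0.6, 5.5, 5.2]
width: 0.135
```

```bash
python3 -c "
from h import *
to(454,-344.7,345,-97.3)"
```

```text
t 5.3 pos [ 453.42 -344.16  250.23] ang -97.36264551162107 tilt [ 0. -0.] F [-0.6   5.52  5.17] Tq [ 1.22  0.2  -0.04] w 11.925929992253598 j [ 0.08  0.72  0.67  1.89 -0.64  0.76 -0.58]
SHIFT [ -0.61 -94.77   0.27] ROT [ 0.12 -0.06  0.02]
```

Emit:
apply_moves --pt "5 0 -5 0 0 0 0" --pt "5 0 -15 0 0 0 0" --pt "5 0 -30 0 0 0 0" --pt "5 0 -60 0 0 0 0" --pt "5 0 -95 0 0 0 0" --pt "5 0 -95 0 0 0 0"

```text
t: 5.8
ee_pos: [453.9, -347.9, 351.6]
orientation: [-0.049, -0.703, 0.708, 0.043]
contact_force: [0.7, -1.4, -2.3]
width: 0.134
```

```bash
python3 -c "
from h import *
c=load('w1'); g=lambda u,v: atz(c,u*.8,v*.8,55)
print('end',g(93,154), g(5,145))
to(551,-77,345,-11)"
```

```text
end [ 535.73 -154.33   55.  ] [548.5 -99.3  55. ]
t 5.8 pos [ 453.88 -347.89  351.65] ang -97.50862714473966 tilt [-0.01  0.01] F [ 0.74 -1.43 -2.25] Tq [-0.1   0.09 -0.04] w 11.819147876161407 j [-0.    0.59  0.8   1.84 -0.52  0.93 -0.67]
SHIFT [ -60.85    5.42 -281.29] ROT [ -0.66 -86.51  -0.13]
```

Emit:
apply_moves --pt "5 -5 0 -24 0 -7 0" --pt "5 -10 0 -48 0 -14 0" --pt "5 -15 0 -72 0 -21 0" --pt "5 -20 0 -96 0 -28 0" --pt "5 -25 0 -120 0 -35 0" --pt "5 -30 0 -144 0 -42 0" --pt "5 -36 0 -168 0 -49 0" --pt "5 -42 0 -192 0 -56 0" --pt "5 -48 0 -216 0 -63 0" --pt "5 -54 0 -240 0 -70 0" --pt "5 -58 0 -264 0 -77 0" --pt "5 -61 0 -281 0 -84 0"

```text
t: 6.8
ee_pos: [550.4, -72.5, 345.3]
orientation: [0.44, -0.553, 0.554, -0.44]
contact_force: [-1.1, 0.8, -3.3]
width: 0.133
```

Emit:
apply_moves --pt "5 0 40 0 0 -2.5 0" --pt "5 0 40 0 0 -2.5 0" --pt "5 0 40 0 0 -2.5 0" --pt "5 0 40 0 0 -2.5 0"

```text
t: 7.13
ee_pos: [549.9, -75.6, 306.1]
orientation: [0.45, -0.546, 0.546, -0.449]
contact_force: [1.1, -0.3, -1.6]
width: 0.131
```

```bash
python3 -c "
from h import *
to(551,-77,305,-11)
snap('wrist','w3'); cv2.imwrite('pics/w3v.png',cv2.resize(cv2.imread('pics/w3.png'),(800,500),interpolation=cv2.INTER_CUBIC))"
```

```text
t 7.1333 pos [549.89 -75.6  306.12] ang -11.0943838398233 tilt [0. 0.] F [ 1.08 -0.27 -1.65] Tq [-0.12  0.05 -0.  ] w 11.51003234896471 j [-0.24  0.53  0.38  1.89 -0.27  0.77  0.1 ]
SHIFT [1.16 1.12 1.36] ROT [-0.04 -0.09  0.07]
```

View pics/w3v.png

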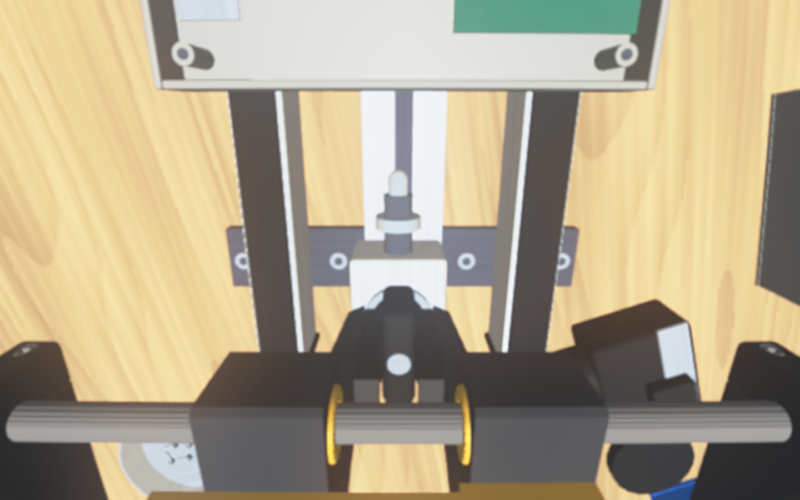

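The wrist view shows the stop held straight, with its nose at (398,172). The slot runs at column about 403.5 (rows 92–175), and the projector wall edge is at row about 87.

```bash
python3 -c "
from h import *
c=load('w3'); g=lambda u,v,z=55: atz(c,u*.8,v*.8,z)
a,b=g(403.5,95),g(403.5,172); e=np.array([535.7,-154.3,55]); print(a,b)
for p in (a,b): d=p-e; print('ang from end',np.degrees(np.arctan2(d[1],d[0])))
w1,w2=g(160,86,86),g(655,86,86); d=w2-w1; print('wall',w1,w2,np.hypot(*d[:2]),'ang',np.degrees(np.arctan2(d[1],d[0])))
# carrier edges / profile edges
for v in (95,200): print('profile',g(361,v),g(446,v))
top=306.12-147.3
n=g(398.5,171,top-58+18); dot=g(398.5,364,top-58+64); print('nose',n,'dot',dot, (n-dot)[:2], np.hypot(*(n-dot)[:2]),'ang',np.degrees(np.arctan2(*(n-dot)[1::-1])))
k=g(398.5,262,top-58+30);print('edge',k,np.hypot(*(k-n)[:2]))
"
```

```text
[570.28  10.7   55.  ] [562.61 -29.14  55.  ]
ang from end 78.16231337633052
ang from end 77.8652320220909
wall [461.1   35.49  86.  ] [683.72  -8.21  86.  ] 226.86464888215173 ang -11.10574618603047
profile [548.2   15.05  55.  ] [592.38   6.37  55.  ]
profile [535.73 -40.08  55.  ] [583.48 -49.47  55.  ]
nose [561.67 -19.24 118.82] dot [550.11 -77.97 164.82] [11.56 58.73] 59.854517799450065 ang 78.86270522991641
edge [554.94 -53.48 130.82] 34.8936038876249
```

Emit:
apply_moves --pt "5 0 15 2 0 0 0" --pt "5 0 25 2 0 0 0" --pt "5 0 29 2 0 0 0" --pt "5 0 29 2 0 0 0" --pt "5 0 29 2 0 0 0"

```text
t: 7.6
ee_pos: [551.9, -74.8, 276.6]
orientation: [0.45, -0.545, 0.545, -0.45]
contact_force: [-0.8, 0.2, -2.7]
width: 0.138
```

```bash
python3 -c "
from h import *
to(552,-77,276,-11.1)
snap('wrist','w4'); a=cv2.imread('pics/w4.png')[40:240,220:420]; cv2.imwrite('pics/w4v.png',cv2.resize(a,(600,600),interpolation=cv2.INTER_CUBIC))"
```

```text
t 7.6 pos [551.87 -74.83 276.64] ang -10.936850023625757 tilt [0. 0.] F [-0.78  0.25 -2.66] Tq [-0.11  0.13  0.01] w 12.134619001240656 j [-0.22  0.58  0.36  1.9  -0.3   0.72  0.12]
SHIFT [2.11 0.64 0.54] ROT [-0.01  0.16  0.01]
```

View pics/w4v.png

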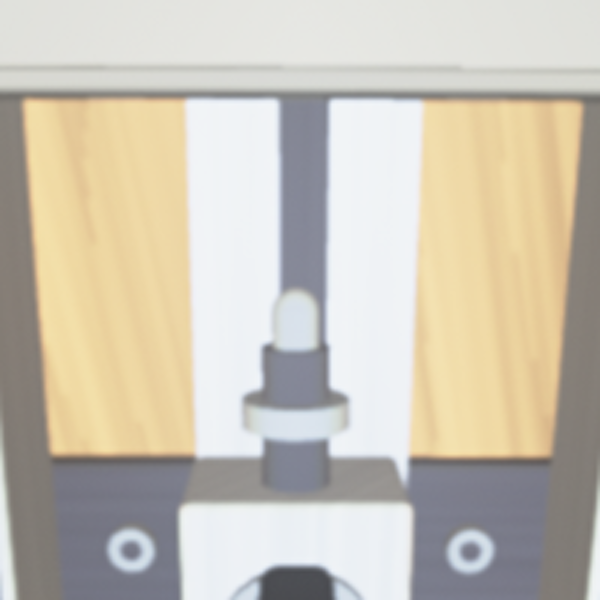

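The slot centre is at column about 303 (rows 100–290); the plunger and block centre is at about 296.5. The stop must go about 1.2 mm along tool +z.

```bash
python3 -c "
from h import *
c=load('w4'); g=lambda u,v,z: atz(c,220+u/3,40+v/3,z)[:2]
n=np.array([np.cos(np.radians(-11.1)),np.sin(np.radians(-11.1))])
s=[g(304,105,55)@n,g(303,280,55)@n, (g(194,430,55)@n+g(412,430,55)@n)/2]
U=276.64-147.3-58
print('slot',s,'stop',g(296.5,460,U)@n,g(296.5,503,U+30)@n,g(296,295,U+18)@n, 'tcp',np.array([551.87,-74.83])@n)
print('wall-nose gap', (g(300,93,58)-g(297,290,U+18)), 'wall bottom vs top', g(300,66,86), g(300,93,58),g(300,93,86))
"
```

```text
slot [np.float64(557.7398019159497), np.float64(557.6981918164602), np.float64(557.8419806578488)] stop 556.4627675576791 556.4607313591629 556.2927801600704 tcp 555.952401232534
wall-nose gap [ 6.77 31.94] wall bottom vs top [570.7  16.5] [570.27  13.76] [569.93  12.5 ]
```

Emit:
apply_moves --pt "5 0 0 1.3 0 0 0" --pt "5 0 3 1.3 0 0 0" --pt "5 0 6 1.3 0 0 0" --pt "5 0 9 1.3 0 0 0" --pt "5 0 12 1.3 0 0 0" --pt "5 0 14 1.3 0 0 0" --pt "5 0 14 1.3 0 0 0"

```text
t: 8.23
ee_pos: [552.9, -74.8, 261.7]
orientation: [-0.45, 0.545, -0.545, 0.45]
contact_force: [-1.3, 1.4, -2.5]
width: 0.135
```

```bash
python3 -c "
from h import *
to(553.1,-75,260.3,-11.1)"
```

```text
t 8.2333 pos [552.89 -74.79 261.7 ] ang -10.906784898490661 tilt [ 0. -0.] F [-1.31  1.39 -2.45] Tq [-0.1   0.05 -0.  ] w 11.92792534376444 j [-0.21  0.6   0.35  1.9  -0.31  0.69  0.13]
SHIFT [0.17 1.4  0.25] ROT [0.05 0.19 0.01]
```

Emit:
apply_moves --pt "5 0 1 0 0 0 0" --pt "5 0 1.6 0 0 0 0" --pt "5 0 1.6 0 0 0 0"

```text
t: 8.48
ee_pos: [553.1, -74.8, 260.7]
orientation: [-0.45, 0.545, -0.545, 0.45]
contact_force: [-1.4, -0.4, -3.8]
width: 0.134
```

```bash
python3 -c "
from h import *
to(553.1,-75,260.3,-11.1)"
```

```text
t 8.4833 pos [553.13 -74.79 260.66] ang -10.899566030274748 tilt [ 0. -0.] F [-1.41 -0.41 -3.78] Tq [-0.1   0.09 -0.03] w 11.800282184438043 j [-0.21  0.61  0.35  1.9  -0.31  0.69  0.13]
SHIFT [0.21 0.36 0.01] ROT [0.  0.2 0. ]
```

Emit:
apply_moves --pt "5 0 0.7 0 0 0 0" --pt "5 0 1.2 0 0 0 0" --pt "5 0 1.2 0 0 0 0" --pt "5 0 1.2 0 0 0 0"

```text
t: 8.82
ee_pos: [553.2, -74.9, 260.1]
orientation: [0.45, -0.545, 0.545, -0.45]
contact_force: [-2.6, 0.7, 5.2]
width: 0.133
```

```bash
python3 -c "
from h import *
to(553.1,-75,260.3,-11.1)"
```

```text
t 8.8167 pos [553.23 -74.91 260.12] ang -10.90793637853523 tilt [-0.  0.] F [-2.59  0.74  5.19] Tq [-0.02  0.64  0.03] w 11.755047342245758 j [-0.21  0.61  0.35  1.9  -0.31  0.69  0.13]
SHIFT [ 0.11 -0.18 -0.11] ROT [-0.02  0.19 -0.02]
```

Emit:
apply_moves --pt "5 -3 -0.4 0 0 0 0" --pt "5 -7 -0.4 0 0 0 0" --pt "5 -11 -0.4 0 0 0 0" --pt "5 -15 -0.4 0 0 0 0" --pt "5 -19 -0.4 0 0 0 0" --pt "5 -22 -0.4 0 0 0 0" --pt "5 -24 -0.4 0 0 0 0" --pt "5 -24 -0.4 0 0 0 0" --pt "5 -24 -0.4 0 0 0 0"

```text
t: 9.57
ee_pos: [557.9, -50.9, 260.1]
orientation: [0.45, -0.545, 0.545, -0.451]
contact_force: [-0.2, -0.5, 4.5]
width: 0.129
```

```bash
cat >> h.py <<'E'
def st():
    o=get_obs(); n=np.array([np.sin(np.radians(11.1)),np.cos(np.radians(11.1))]); m=np.array([n[1],-n[0]])
    p,F=o['ee_pos'],o['contact_force']
    M=R.from_quat(o['orientation']).as_matrix()
    print('t %.2f along %.2f across %.2f z %.2f ang %.2f | F along %.2f across %.2f z %.2f Tq %s w %.2f'%(o['t'],p[:2]@n,p[:2]@m,p[2],np.degrees(np.arctan2(M[1,2],M[0,2])),F[:2]@n,F[:2]@m,F[2],o['wrist_torque'],o['width']*88.1))
E
python3 -c "
from h import *
st(); c=snap('wrist','w5'); a=cv2.imread('pics/w5.png')[40:240,220:420]; cv2.imwrite('pics/w5v.png',cv2.resize(a,(600,600),interpolation=cv2.INTER_CUBIC))"
```

```text
t 9.57 along 57.48 across 557.30 z 260.07 ang -10.88 | F along -0.56 across -0.12 z 4.48 Tq [-0.35  0.06 -0.04] w 11.39
```

View pics/w5v.png

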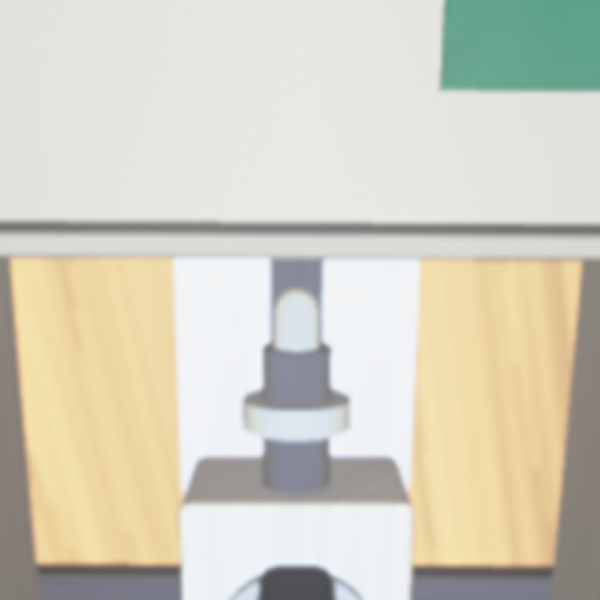

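The stop sits in the slot, aligned at column 296, with its nose at row 290 and the wall's outer top edge at row 257.

```bash
python3 -c "
from h import *
c=load('w5'); g=lambda u,v,z: atz(c,220+u/3,40+v/3,z)[:2]
n=np.array([np.sin(np.radians(11.1)),np.cos(np.radians(11.1))])
print('gap',(g(297,257,86)-g(297,290,73))@n)"
```

```text
gap 6.8529659930170315
```

Emit:
apply_moves --pt "5 -1.5 0 0 0 0 0" --pt "5 -3 0 0 0 0 0" --pt "5 -4 0 0 0 0 0" --pt "5 -4 0 0 0 0 0" --pt "5 -4 0 0 0 0 0"

```text
t: 10.03
ee_pos: [558.5, -47.8, 260.1]
orientation: [0.45, -0.545, 0.546, -0.45]
contact_force: [-1.1, -3.5, 5.0]
width: 0.135
```

```bash
python3 -c "
from h import *
st()"
```

```text
t 10.03 along 60.60 across 557.23 z 260.09 ang -10.93 | F along -3.66 across -0.37 z 5.01 Tq [-0.83  0.12 -0.04] w 11.88
```

Emit:
apply_moves --pt "5 -0.5 -0.2 0 0 0 0" --pt "5 -1 -0.2 0 0 0 0" --pt "5 -1 -0.2 0 0 0 0"

```text
t: 10.28
ee_pos: [558.6, -46.5, 260.1]
orientation: [0.45, -0.545, 0.545, -0.45]
contact_force: [-1.4, -4.1, 3.8]
width: 0.133
```

```bash
python3 -c "
from h import *
st()"
```

```text
t 10.28 along 61.88 across 557.11 z 260.15 ang -10.91 | F along -4.28 across -0.56 z 3.84 Tq [-0.91  0.1   0.  ] w 11.75
```

Emit:
apply_moves --pt "5 -0.5 0 0 0 0 0" --pt "5 -1 0 0 0 0 0" --pt "5 -1 0 0 0 0 0"

```text
t: 10.53
ee_pos: [558.8, -45.4, 260.1]
orientation: [-0.45, 0.545, -0.545, 0.45]
contact_force: [-1.3, -4.1, 4.1]
width: 0.133
```

```bash
python3 -c "
from h import *
st()"
```

```text
t 10.53 along 63.06 across 557.04 z 260.10 ang -10.90 | F along -4.31 across -0.49 z 4.07 Tq [-0.96  0.22 -0.05] w 11.74
```

Emit:
apply_moves --pt "5 -0.5 0 0 0 0 0" --pt "5 -1 0 0 0 0 0" --pt "5 -1 0 0 0 0 0"

```text
t: 10.78
ee_pos: [559.0, -44.4, 260.1]
orientation: [0.45, -0.545, 0.545, -0.45]
contact_force: [-1.5, -3.6, 5.3]
width: 0.132
```

```bash
python3 -c "
from h import *
st()"
```

```text
t 10.78 along 64.00 across 557.06 z 260.13 ang -10.90 | F along -3.83 across -0.82 z 5.31 Tq [-1.    0.26 -0.01] w 11.60
```

Emit:
apply_moves --pt "5 -0.5 -0.4 0 0 0 0" --pt "5 -1 -0.4 0 0 0 0" --pt "5 -1 -0.4 0 0 0 0"

```text
t: 11.03
ee_pos: [559.1, -43.3, 260.2]
orientation: [-0.45, 0.545, -0.545, 0.45]
contact_force: [0.2, -4.4, 0.4]
width: 0.134
```

```bash
python3 -c "
from h import *
st()"
```

```text
t 11.03 along 65.19 across 556.96 z 260.22 ang -10.90 | F along -4.25 across 0.99 z 0.44 Tq [-1.02  0.03 -0.1 ] w 11.77
```

Emit:
apply_moves --pt "5 -0.5 0 0 0 0 0" --pt "5 -1 0 0 0 0 0" --pt "5 -1 0 0 0 0 0"

```text
t: 11.28
ee_pos: [559.3, -42.3, 260.3]
orientation: [-0.45, 0.545, -0.545, 0.45]
contact_force: [-0.1, -2.7, -0.6]
width: 0.135
```

```bash
python3 -c "
from h import *
st()"
```

```text
t 11.28 along 66.21 across 556.96 z 260.27 ang -10.89 | F along -2.69 across 0.46 z -0.56 Tq [-0.93  0.   -0.07] w 11.86
```

Emit:
apply_moves --pt "5 -0.5 0 0 0 0 0" --pt "5 -1 0 0 0 0 0" --pt "5 -1 0 0 0 0 0"

```text
t: 11.53
ee_pos: [559.5, -41.2, 260.3]
orientation: [-0.45, 0.545, -0.545, 0.45]
contact_force: [0.3, -3.6, -3.2]
width: 0.134
```

```bash
python3 -c "
from h import *
st(); c=snap('wrist','w6')
a=load('w5')['color'];b=c['color']
m=np.hstack([cv2.resize(x[105:185,265:365],(400,320),interpolation=cv2.INTER_CUBIC) for x in (a,b)])
cv2.imwrite('pics/w6v.png',m[...,::-1])"
```

```text
t 11.53 along 67.25 across 556.96 z 260.31 ang -10.89 | F along -3.49 across 1.02 z -3.23 Tq [-0.99 -0.07 -0.04] w 11.78
```

View pics/w6v.png

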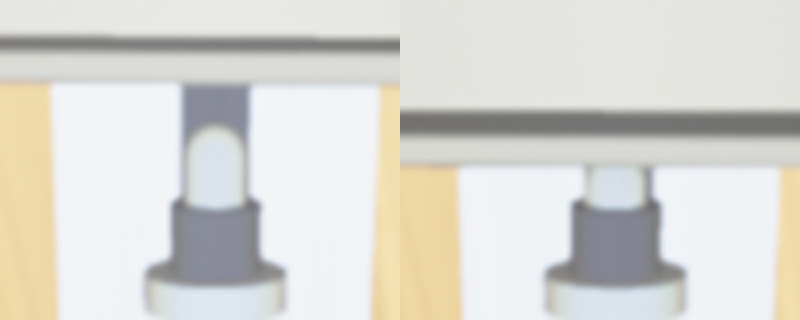

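The right half shows the wall edge now above the nose tip, so the nose is at or in contact. Sliding friction masked the touch while I was pressing down. I'll back off, float the stop (weight carried), and feel again.

Emit:
apply_moves --pt "5 2 -0.1 0 0 0 0" --pt "5 4 -0.1 0 0 0 0" --pt "5 5.5 -0.1 0 0 0 0" --pt "5 4.5 -0.1 0 0 0 0" --pt "5 4.5 -0.1 0 0 0 0"

```text
t: 12.0
ee_pos: [558.6, -45.0, 260.5]
orientation: [-0.45, 0.545, -0.545, 0.451]
contact_force: [0.2, 0.9, -2.2]
width: 0.132
```

```bash
python3 -c "
from h import *
st()"
```

```text
t 12.00 along 63.34 across 556.86 z 260.50 ang -10.86 | F along 0.90 across 0.06 z -2.15 Tq [-0.1   0.08 -0.01] w 11.65
```

Emit:
apply_moves --pt "5 -0.7 0 0 0 0 0" --pt "5 -1.5 0 0 0 0 0" --pt "5 -1.5 0 0 0 0 0"

```text
t: 12.25
ee_pos: [558.8, -44.4, 260.5]
orientation: [-0.45, 0.545, -0.545, 0.45]
contact_force: [-1.0, -0.8, -1.5]
width: 0.134
```

```bash
python3 -c "
from h import *
st()"
```

```text
t 12.25 along 64.02 across 556.94 z 260.54 ang -10.89 | F along -1.03 across -0.84 z -1.52 Tq [-0.34  0.19  0.01] w 11.81
```

Emit:
apply_moves --pt "5 -0.7 0 0 0 0 0" --pt "5 -1.5 0 0 0 0 0" --pt "5 -1.5 0 0 0 0 0"

```text
t: 12.5
ee_pos: [559.1, -43.0, 260.5]
orientation: [-0.45, 0.545, -0.545, 0.45]
contact_force: [-0.8, -2.8, -2.3]
width: 0.134
```

```bash
python3 -c "
from h import *
st()"
```

```text
t 12.50 along 65.43 across 556.97 z 260.55 ang -10.90 | F along -2.94 across -0.26 z -2.30 Tq [-0.67  0.37  0.03] w 11.80
```

Emit:
apply_moves --pt "5 -0.7 0 0 0 0 0" --pt "5 -1.5 0 0 0 0 0" --pt "5 -1.5 0 0 0 0 0"

```text
t: 12.75
ee_pos: [559.5, -41.5, 260.6]
orientation: [-0.45, 0.545, -0.545, 0.45]
contact_force: [-1.2, -2.9, -1.5]
width: 0.135
```

```bash
python3 -c "
from h import *
st()"
```

```text
t 12.75 along 67.00 across 556.99 z 260.56 ang -10.90 | F along -3.10 across -0.65 z -1.48 Tq [-0.81  0.38  0.09] w 11.88
```

Emit:
apply_moves --pt "5 -0.6 0 0 0 0 0" --pt "5 -1.2 0 0 0 0 0" --pt "5 -1.2 0.4 0 0 0 0" --pt "5 -1.2 0.7 0 0 0 0" --pt "5 -1.2 0.7 0 0 0 0" --grip_force 50

```text
t: 13.17
ee_pos: [559.8, -40.4, 260.2]
orientation: [-0.45, 0.545, -0.545, 0.45]
contact_force: [-3.9, -4.3, 2.7]
width: 0.13
```

```bash
python3 -c "
from h import *
st()"
```

```text
t 13.17 along 68.17 across 557.07 z 260.19 ang -10.91 | F along -5.02 across -3.02 z 2.70 Tq [-0.79  0.77  0.05] w 11.49
```

Emit:
apply_moves --pt "5 0 0 0 0 5 0" --pt "5 0 0 0 0 11 0" --pt "5 0 0 0 0 17 0" --pt "5 0 0 0 0 23 0" --pt "5 0 0 0 0 29 0" --pt "5 0 0 0 0 35 0" --pt "5 0 0 0 0 40 0" --pt "5 0 0 0 0 45 0" --pt "5 0 0 0 0 45 0"

```text
t: 13.92
ee_pos: [559.3, -40.1, 260.1]
orientation: [-0.206, 0.677, -0.676, 0.205]
contact_force: [-6.4, -2.4, 6.1]
width: 0.131
```

```bash
python3 -c "
from h import *
st(); print(get_obs()['joints'])"
```

```text
t 13.92 along 68.33 across 556.56 z 260.08 ang -56.14 | F along -3.60 across -5.79 z 6.06 Tq [-0.67  1.29 -0.07] w 11.51
[-0.42  0.65  0.55  1.9  -0.5   0.73 -0.55]
```

Emit:
apply_moves --pt "5 0 0 0 0 5 0" --pt "5 0 0 0 0 10 0" --pt "5 0 0 0 0 15 0" --pt "5 0 0 0 0 20 0" --pt "5 0 0 0 0 25 0" --pt "5 0 0 0 0 30 0" --pt "5 0 0 0 0 35 0" --pt "5 0 0 0 0 40 0" --pt "5 0 0 0 0 43 0" --pt "5 0 0 0 0 43 0"

```text
t: 14.75
ee_pos: [559.1, -39.5, 259.9]
orientation: [0.055, 0.705, -0.705, -0.056]
contact_force: [-7.4, -0.5, 6.8]
width: 0.131
```

```bash
python3 -c "
from h import *
st()"
```

```text
t 14.75 along 68.84 across 556.30 z 259.85 ang -99.00 | F along -1.89 across -7.17 z 6.79 Tq [-0.29  1.53  0.  ] w 11.56
```

Emit:
apply_moves --pt "5 0 0 0 0 2 0" --pt "5 0 0 0 0 4 0" --pt "5 0 0 0 0 6 0" --pt "5 0 0 0 0 6 0"

```text
t: 15.08
ee_pos: [559.2, -39.5, 259.9]
orientation: [0.091, 0.701, -0.701, -0.092]
contact_force: [-6.9, -1.4, 5.8]
width: 0.131
```

```bash
python3 -c "
from h import *
st()
snap('wrist','w7');snap('side','s7')
a=cv2.imread('pics/w7.png'); b=cv2.imread('pics/s7.png')[130:230,290:400]
m=np.zeros((440,800,3),np.uint8); m[:250,:400]=cv2.resize(a,(400,250)); m[:364,400:]=cv2.resize(b,(400,364),interpolation=cv2.INTER_CUBIC)
cv2.imwrite('pics/v7.png',m)"
```

```text
t 15.08 along 68.91 across 556.34 z 259.86 ang -104.85 | F along -2.74 across -6.46 z 5.78 Tq [-0.36  1.54  0.53] w 11.54
```

View pics/v7.png

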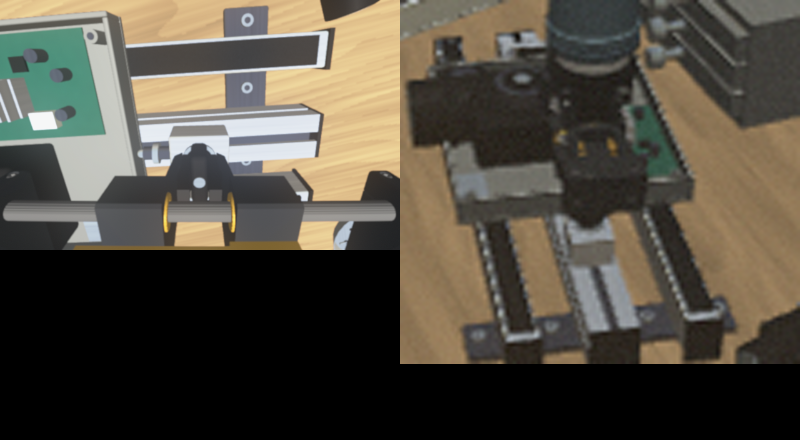

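The picture shows the stop in the slot with the wing held across it. Torque is starting to build, so I'll push on against the end stop.

Emit:
apply_moves --pt "5 0 0 0 0 3 0" --pt "5 0 0 0 0 6 0" --pt "5 0 0 0 0 9 0" --pt "5 0 0 0 0 9 0" --pt "5 0 0 0 0 9 0" --grip_force 60

```text
t: 15.6
ee_pos: [559.4, -39.4, 259.9]
orientation: [0.144, 0.692, -0.692, -0.146]
contact_force: [-6.4, -2.3, 5.3]
width: 0.141
```

```bash
python3 -c "
from h import *
st()"
```

```text
t 15.60 along 69.06 across 556.52 z 259.85 ang -113.64 | F along -3.45 across -5.89 z 5.34 Tq [-0.34  1.41  1.3 ] w 12.39
```

Emit:
apply_moves --pt "5 0 0 0 0 -6 0" --pt "5 0 0 0 0 -11 0" --pt "5 0 0 0 0 -11 0" --pt "5 0 0 0 0 -11 0"

```text
t: 15.93
ee_pos: [559.3, -39.7, 259.9]
orientation: [0.078, 0.703, -0.702, -0.08]
contact_force: [-5.7, -0.3, 4.1]
width: 0.135
```

```bash
python3 -c "
from h import *
st()"
```

```text
t 15.93 along 68.73 across 556.48 z 259.89 ang -102.82 | F along -1.39 across -5.54 z 4.06 Tq [-0.33  1.32  0.08] w 11.90
```

Emit:
apply_moves --pt "16 0 0 0 0 0 0" --pt "24 0 0 0 0 0 0" --pt "30 0 0 0 0 0 0" --pt "30 0 0 0 0 0 0" --pt "30 0 0 0 0 0 0" --pt "30 0 -10 0 0 0 0" --pt "30 0 -35 0 0 0 0" --pt "30 0 -70 0 0 0 0" --pt "30 0 -100 0 0 0 0" --pt "30 0 -100 0 0 0 0"

```text
t: 16.77
ee_pos: [561.6, -41.4, 365.8]
orientation: [0.083, 0.703, -0.702, -0.077]
contact_force: [1.3, -0.8, 0.2]
width: 0.341
```

```bash
python3 -c "
from h import *
st()
c=snap('wrist','w8');s=snap('side','s8')
a=cv2.imread('pics/w8.png'); b=cv2.imread('pics/s8.png')[170:240,320:400]
m=np.zeros((600,800,3),np.uint8); p=proj(c,[559.5,-40,100]).astype(int); print(p)
x0,y0=max(p[0]-120,0),max(p[1]-110,0); q=a[y0:y0+200,x0:x0+240]; print(x0,y0,q.shape)
m[:333,:400]=cv2.resize(q,(400,333),interpolation=cv2.INTER_CUBIC); m[:350,400:]=cv2.resize(b,(400,350),interpolation=cv2.INTER_CUBIC)
cv2.imwrite('pics/v8.png',m[:350])"
```

```text
t 16.77 along 67.47 across 559.07 z 365.80 ang -102.95 | F along -0.48 across 1.45 z 0.22 Tq [ 0.02  0.14 -0.05] w 30.05
[315 205]
195 95 (200, 240, 3)
```

View pics/v8.png

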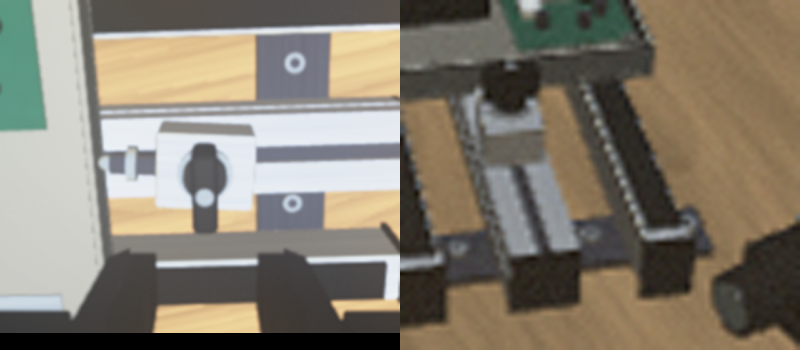

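The wing now lies across the slot with the block in place, and the nose at (104,162) is against the wall. I'll check the compression numerically from intensity profiles along the plunger.

```bash
python3 -c "
from h import *
a=load('w5'); b=load('w8')
n=np.array([np.sin(np.radians(11.1)),np.cos(np.radians(11.1))])
P=np.array([559.3,-40])
print('w5: axis px'); base=[557.9,-50.9]
for c,ax in ((a,np.array([557.8,-50.9])),(b,np.array([559.4,-40.0]))):
    print('pixel',proj(c,[*(ax+25*n),73]),proj(c,[*(ax+60*n),73]))
g=lambda c:cv2.cvtColor(c['color'],cv2.COLOR_RGB2GRAY)
ga,gb=g(a),g(b)
for v in range(128,196): print((v,int(ga[v,317:321].mean())),round(float((atz(a,319,v,73)[:2]-[557.8,-50.9])@n),1),end='; ')
print()
for u in range(246,300): print((u,int(gb[190:194,u].mean())),round(float((atz(b,u,192,73)[:2]-[559.4,-40.0])@n),1),end='; ')
"
```

```text
w5: axis px
pixel [317.51 198.49] [317.66 132.74]
pixel [287.54 196.01] [247.73 197.24]
(128, 139) 62.4; (129, 139) 61.9; (130, 138) 61.4; (131, 139) 60.9; (132, 139) 60.4; (133, 138) 59.9; (134, 139) 59.4; (135, 146) 58.9; (136, 169) 58.4; (137, 197) 57.9; (138, 217) 57.4; (139, 223) 56.9; (140, 225) 56.4; (141, 225) 55.8; (142, 224) 55.3; (143, 224) 54.8; (144, 225) 54.3; (145, 226) 53.8; (146, 226) 53.3; (147, 226) 52.8; (148, 226) 52.3; (149, 226) 51.8; (150, 226) 51.2; (151, 226) 50.7; (152, 226) 50.2; (153, 226) 49.7; (154, 226) 49.2; (155, 225) 48.6; (156, 214) 48.1; (157, 172) 47.6; (158, 142) 47.1; (159, 139) 46.6; (160, 141) 46.0; (161, 141) 45.5; (162, 141) 45.0; (163, 141) 44.5; (164, 141) 43.9; (165, 140) 43.4; (166, 140) 42.9; (167, 140) 42.3; (168, 140) 41.8; (169, 140) 41.3; (170, 140) 40.7; (171, 140) 40.2; (172, 140) 39.6; (173, 140) 39.1; (174, 139) 38.6; (175, 142) 38.0; (176, 171) 37.5; (177, 215) 36.9; (178, 228) 36.4; (179, 229) 35.9; (180, 229) 35.3; (181, 229) 34.8; (182, 229) 34.2; (183, 229) 33.7; (184, 229) 33.1; (185, 227) 32.6; (186, 211) 32.0; (187, 171
[... 362 characters left out ...]
.5; (259, 199) 49.7; (260, 164) 48.8; (261, 132) 47.9; (262, 122) 47.1; (263, 122) 46.2; (264, 122) 45.3; (265, 122) 44.4; (266, 122) 43.6; (267, 122) 42.7; (268, 124) 41.8; (269, 149) 40.9; (270, 191) 40.1; (271, 212) 39.2; (272, 215) 38.3; (273, 215) 37.5; (274, 214) 36.6; (275, 200) 35.7; (276, 163) 34.8; (277, 131) 34.0; (278, 122) 33.1; (279, 121) 32.2; (280, 122) 31.3; (281, 122) 30.5; (282, 121) 29.6; (283, 121) 28.7; (284, 121) 27.9; (285, 121) 27.0; (286, 121) 26.1; (287, 131) 25.2; (288, 171) 24.4; (289, 218) 23.5; (290, 232) 22.6; (291, 234) 21.8; (292, 234) 20.9; (293, 234) 20.0; (294, 234) 19.1; (295, 234) 18.3; (296, 234) 17.4; (297, 234) 16.5; (298, 234) 15.7; (299, 234) 14.8;
```

```bash
python3 -c "
from h import *
a=load('w5'); b=load('w8')
n=np.array([np.sin(np.radians(11.1)),np.cos(np.radians(11.1))])
print('cam along',np.array(a['pose'])[:2,3]@n,np.array(b['pose'])[:2,3]@n, np.array(a['pose'])[2,3],np.array(b['pose'])[2,3])
A=lambda c,u,v,z: atz(c,u,v,z)[:2]@n
for nm,tip,end,rf,rb in (('w5',(319,136),(319,156.9),(319,176),(319,187)),('w8',(254,193),(260.2,193),(269.3,193),(276,193))):
    c=a if nm=='w5' else b
    for r in (5,5.5): print(nm,'tip-end %.1f'%(A(c,*tip,73.5)-A(c,*end,73+r)),'tip-ringback %.1f'%(A(c,*tip,73.5)-A(c,*rb,82)))
print('face to tip w8', A(b,254,193,73.5)-A(b,288,193,85), A(b,254,193,73.5)-A(b,288,193,73), 'across tool in w5', A(a,319,136,73.5)-A(a,319,40*1+503/3,85))
"
```

```text
cam along 138.69713382883242 62.84111570562708 240.76370278981145 347.15725526478786
w5 tip-end 9.8 tip-ringback 24.3
w5 tip-end 9.7 tip-ringback 24.3
w8 tip-end 6.3 tip-ringback 20.4
w8 tip-end 6.4 tip-ringback 20.4
face to tip w8 30.905081959258027 29.590709671922426 across tool in w5 34.29251392877249
```

```bash
python3 -c "
from h import *
c=capture('wrist');b=load('w8')
print('frame diff since release look',np.abs(c['color'].astype(int)-b['color'])[150:230,240:340].mean())
t=capture('top'); 
d=np.abs(cv2.GaussianBlur(t['color'],(5,5),0).astype(int)-cv2.GaussianBlur(load('top0')['color'],(5,5),0)).sum(2)
for nm,p in dict(tray=(380,235),fan=(462,209),optics=(369,125),cap=(401,118),spare=(416,152),yellow=(436,239),blue=(411,272),spudger=(190,235),driver=(240,258),chassis_left=(205,150)).items(): print(nm,d[p[1]-8:p[1]+9,p[0]-8:p[0]+9].mean().round(1),end='; ')
print(close_job())"
```

```text
frame diff since release look 16.226416666666665
tray 10.8; fan 7.9; optics 4.4; cap 4.8; spare 10.9; yellow 10.9; blue 9.3; spudger 8.3; driver 125.1; chassis_left 10.4; the job is handed in; nothing more can be done
None
```

The spring stop is now in the cradle's rail, locked and released, with its plunger pressed against the projector's side wall. I handed the job in about 17 s into the 56 s allowed.

- **Plunger:** I judge it pressed in about 3.5–4 mm of its 8 mm travel. Images before and after agree at 3.4 to 3.9 mm. The gripper travelled about 4–5 mm past first touch, so that reading is slightly higher. The touch was hard to feel at first because sliding friction hid it, so I backed off, took the stop's weight and felt again.
- **Lock:** I turned the knob until it met the built-in stop, where the torque rose to about 1.3 N m and the pads slipped a little. The last pictures show the wing lying across the slot and the block still in place after release.
- **Forces:** The forces I read after each move stayed under about 10 N, well below the limits. I saw no sign that the projector was pushed, but I did not measure its position again afterwards.
- **Grip:** My first grip landed on the knob's hub, so I opened the gripper and took hold of the wing a few millimetres higher.

**Unclear checks:**
- **Screwdriver:** The last overhead comparison showed no change at the tray, fan, optical block, lens cap, prying stick or spare stop. It did show a large change at the screwdriver. That is probably the arm blocking the view; I went nowhere near it, but I did not confirm it.
- **Stop after release:** Two wrist images taken just after release differed noticeably, probably because the arm was still settling. That comparison does not prove the stop stayed still.

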